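Hold the clip open around the menu card's edge

ROBOT

A 7-joint arm with a two-finger parallel gripper is mounted at the origin on the work surface. World frame = base frame: x ahead of the robot, y to its left, z up, the work surface at z = 0. Lengths are in mm, angles in rad, forces in N, time in s.
With the tool pointing down it reaches from about 425 to 1025 mm from the base axis. Payload 9.4 kg.
Tool frame: the origin (TCP) lies midway between the tips of the shut fingers; the grasp point (between the pads) lies 19 mm behind it; z points along the fingers, y is the line along which they close (so a half turn about z gives the same grasp; the last joint's range is limited). The gripper opens to 85 mm and grips with 20 to 120 N. Pads are 22 mm wide; open, the fingers measure 114 mm over their backs; the gripper's body (76 mm by 85 mm) begins 54 mm behind the grasp point. The pads swing forward as they close: fully open they stand 13 mm farther back than shut.
Start: joints at [-1.369, 0.599, -0.003, 1.599, 0.002, 0.943, -0.08], TCP at [199.526, 697.003, 231.275] pointing down, gripper open.
Joint ranges: [-2.57, 2.57], [-0.35, 1.97], [-1.29, 1.29], [0.11, 2.56], [-1.05, 4.19], [0.11, 1.86], [-2.63, 2.63]. Speed limits (rad/s): [2.22, 2.22, 3.01, 3.01, 3.14, 3.14, 3.14].

INTERFACE

Orientations are given as a unit quaternion [w, x, y, z].
In Python, from station import status, cams, robot gives the robot as it stands. The module is installed in compiled form; this text tells all that it offers.
- The arm moves only by the tool apply_moves, never from a script. Its argument "plan" is a list that holds one entry, the list of rows, each a list of 7 numbers: the shift along the world's x, y, z in cm, then the turn, a rotation vector about the world's x, y, z in degrees, then the opening, from 0 (shut) to 1 (fully open). In form: [[[tx, ty, tz, wx, wy, wz, hand], ...]]. A call has 1 to 20 rows; each row is the pose to reach, as a shift and turn from the pose commanded when the call began; what a row does not reach only later rows make up. A row lasts 1/10 s, in which the tool goes at most 50 mm and 8.59 degrees, less where a joint would pass 70% of its speed; a pose out of reach is approached as far as the arm can. A call with a gripper value outside its range is refused whole. The fingers move at their own pace and stop on an object; the grip force is fixed at half the most. Time passes only in rows, so rows that repeat a pose let the fingers close. It gives the time, the measured TCP pose, the force, the opening and the grip force at its end, in the units of the state.
- status.get_state(): the state, without advancing time (a new reading comes with each control period).
- cams.camera(name): name is "scene" or "top"; returns a dict with "image" (400x640x3 uint8, red, green, blue), "fx", "fy", "cx", "cy" (pixels), "D" ([k1, k2, p1, p2, k3] as OpenCV has them; the pictures are not rectified), "R" (3x3) and "t" (3): a world point X has camera coordinates R X + t. Camera axes: x right, y down, z forward; pixel columns grow to the right and rows downward; lengths in mm; the calibration is good to about 2 mm. A picture is of the moment at which its call begins. There is no depth.
- robot.job_done(): hands the job in; it is judged then, once.
The state is a dict: "clock": time; "joint_pos": joint angles; "joint_vel": joint speeds; "joint_torque": joint torques, N m; "eef_pos": TCP position; "tool_rot": TCP orientation; "ft_force": force on the tool from outside, world axes, zero at the start; "moment": the same for the moment, N m; "width": opening from 0.0 (shut) to 1.0 (fully open); "finger_force": force on a finger pad.
Only numpy, scipy, OpenCV 4.12 (cv2) and the standard library are available. Lean on these libraries where they do the work, as an engineer would, in place of code of your own. Each camera call takes 0.05 s, during which the arm holds its last target. There are 200 camera calls.

TASK

Lower the wooden caddy's front flap until it lies fully open. Then pick up the big wooden spring clip by its two levers, squeeze them so that the jaws gape, and hold it level, jaws around the front upright edge of the menu card standing in the caddy, about half-way up the edge, with the edge well inside the jaws but touching neither them nor the clip. Finish while still holding the clip gaping there, so that I can slip a second card in beside the first; leave the other things on the trolley where they stand.

Things in the scene. Friction and masses are not known exactly. Their poses are not given: they have to be found in the camera images.
- flap (a joint): flap on the front of the wooden caddy, hinged along its lower edge: 0 = upright and shut, 1.57 = fully open, lying level towards the robot, up to 13 mm above the trolley top. Starts nearly shut. Hinge friction holds it for the first 0.25 rad; beyond about 0.4 rad it sinks open by itself in 1 to 3 s.
- flap_tab (a point): centre of the pull tab, a wooden tongue in the middle of the flap's top edge: 28 mm wide (its y), 10 mm thick (x), standing 30 mm above the flap's top; this point is 15 mm above the flap's top and 100 mm from the hinge line. It moves with the flap and turns about its own y. Flap shut: x points into the caddy, away from the robot, z up.
- flap_hinge (a point): middle of the flap's hinge line, 8 mm above the trolley top; the line runs along its y, x points level into the caddy, z up. The flap is 200 mm wide, 10 mm thick and reaches 85 mm from this line (tab: 115 mm). The caddy's walls begin 5 mm behind the line.
- caddy: open-topped wooden menu caddy, fixed to the trolley: 160 mm deep (x, from the robot), 200 mm wide (y), 90 mm tall, flap on the -x side; origin at the centre of its underside. Besides the menu card, two low brown cardboard dividers (top at 65 mm) stand in its rear half near the side walls.
- card_edge (a point): middle of the front upright edge of the stiff menu card: the tall white card, 3 mm thick, 130 mm long, fixed upright in the caddy, edge towards the flap, 17 mm behind the hinge line. x points along the card into the caddy, y is the card's normal, z up. The edge runs from 52 mm below this point to 46 mm above it. Its place across the caddy varies.
- clip_mid (a point): centre of the wooden spring clip (like a jumbo clothes peg, about 60 g), on its steel pin, half-way up. It lies flat, pin upright: x points to the jaws, z up. 30 mm tall. Two jaws, each 7 mm thick, end 50 mm ahead (+x); shut, 2 mm apart. Two levers end 53 mm behind (-x), 47 mm wide over their ends at rest; squeezed fully they are parallel, 17 mm wide over all.
- clip_arm (a joint): angle by which each of the two clip arms is opened about the pin (both turn equally): 0 = at rest, jaws shut; 0.28 = levers squeezed to a hard stop, jaw tips about 30 mm apart (19 mm apart 30 mm ahead of the pin). Squeezed 42 mm behind the pin, the spring takes about 4 N to begin and 8.5 N to open fully.
- clip: the whole clip, as clip_mid but 15 mm lower (on the pin, at the underside)
- card: the menu card, origin at the middle of its lower edge, axes as card_edge
- tumbler: bystander, to be left alone: double-walled steel tumbler, 74 mm across, 110 mm tall; origin at the centre of its underside
- jug: bystander, to be left alone: straight glass stirring jug, 92 mm across, 150 mm tall; origin at the centre of its underside
- bowl: bystander, to be left alone: empty olive-green ceramic bowl, 140 mm across, 60 mm tall; origin at the centre of its underside
- scoop: bystander, to be left alone: clear acrylic ice scoop lying flat, 68 mm wide, 183 mm long, 40 mm tall (origin at its middle, where tray and handle meet; the tray runs 90 mm to its +x)
- bitters: bystander, to be left alone: small amber bottle, 52 mm across, 130 mm tall; origin at the centre of its underside
- coasters: bystander, to be left alone: stack of round cork coasters, 86 mm across, 22 mm tall; origin at the centre of its underside
There are look-alikes about, which are no part of the job. Of the things that look like the clip, the largest one is meant.

How it is judged:
By the outcome, as a careful person would: the job done as asked, in the order asked, and still so for the second after the job is handed in, while the arm keeps its last pose, push and grip.
It also fails if it takes over 53 s, if anything falls off the work surface, if the arm or the gripper's body presses on something with over 40 N, if the wrist force passes 120 N, or if a joint passes its speed limit or range.

## Working session

There is one attempt and no reset: what is moved stays moved. The work goes in short steps, Python scripts to look and compute and a tool call to move; the robot and the scene stay as the last step left them, time stands still between calls to the robot, and variables do not carry over. Pictures are saved under pics/ and viewed, at most 10 in all, crops included, and the job is handed in when it is done.

Besides the shell and the picture viewer there is one more tool, called after "Emit:" by a JSON object that holds its "name" and its "arguments", one argument or row to a line. apply_moves: Moves the arm, as the interface text tells. Its arguments: {"type":"object","properties":{"plan":{"type":"array"}},"required":["plan"]}

```bash
mkdir -p pics; cat > h.py <<'E'
import numpy as np, cv2
def ray(c,px):
    K=np.array([[c["fx"],0,c["cx"]],[0,c["fy"],c["cy"]],[0,0,1.]])
    n=cv2.undistortPoints(np.array(px,float).reshape(-1,1,2),K,np.array(c["D"],float)).reshape(-1,2)
    R=np.array(c["R"]);t=np.array(c["t"])
    d=np.c_[n,np.ones(len(n))]@R
    return -R.T@t,d
def onz(c,px,z):
    o,d=ray(c,px); s=(z-o[2])/d[:,2]
    return o+d*s[:,None]
def tri(c1,p1,c2,p2):
    o1,d1=ray(c1,p1);o2,d2=ray(c2,p2);out=[]
    for a,b in zip(d1,d2):
        s=np.linalg.lstsq(np.c_[a,-b],o2-o1,rcond=None)[0]
        q1=o1+s[0]*a;q2=o2+s[1]*b
        out.append(np.r_[(q1+q2)/2,np.linalg.norm(q1-q2)])
    return np.array(out)
def proj(c,X):
    K=np.array([[c["fx"],0,c["cx"]],[0,c["fy"],c["cy"]],[0,0,1.]])
    return cv2.projectPoints(np.array(X,float).reshape(-1,1,3),cv2.Rodrigues(np.array(c["R"],float))[0],np.array(c["t"],float),K,np.array(c["D"],float))[0].reshape(-1,2)
E
python3 - <<'E'
from station import status,cams
import cv2,pickle,numpy as np
for n in("scene","top"):
    c=cams.camera(n);pickle.dump(c,open(n+"0.pkl","wb"))
    cv2.imwrite(f"pics/{n}0.png",cv2.resize(c["image"][...,::-1],(800,500),interpolation=cv2.INTER_CUBIC))
    print(n,-np.array(c["R"]).T@c["t"],np.array(c["R"])[2],c["fx"])
print(status.get_state())
E
```

```text
scene [920.28152875 366.06040487 914.41259172] [-0.36477313 -0.34685149 -0.86408021] 375.0047972476397
top [ 349.7939876    14.09729685 1428.56352931] [ 1.71742151e-01 -6.60030764e-05 -9.85141934e-01] 461.78218855539177
{'clock': 0.1, 'joint_pos': array([-1.36870143,  0.60008731, -0.00253038,  1.60002892,  0.00178428,
        0.94288572, -0.07980973]), 'joint_vel': array([ 2.78550021e-04, -2.54730598e-03, -9.32475691e-05, -2.92615222e-04,
        6.18739539e-04, -7.51318790e-05, -1.32836328e-04]), 'joint_torque': array([ 6.37518824e-03, -7.77988243e+01,  1.57049775e+00, -2.58626676e+01,
        1.27028275e-02,  5.51376303e-03, -2.26851233e-05]), 'eef_pos': array([199.42107723, 696.61120364, 230.48049599]), 'tool_rot': array([-3.51387367e-05,  1.38932159e-01,  9.90301651e-01, -7.02681429e-04]), 'ft_force': array([ 0.57564323, -0.21054145,  0.38592609]), 'moment': array([ 0.03728864, -0.02126606,  0.06315559]), 'finger_force': 0.0, 'width': 1.0044876975469166}
```

View pics/scene0.png

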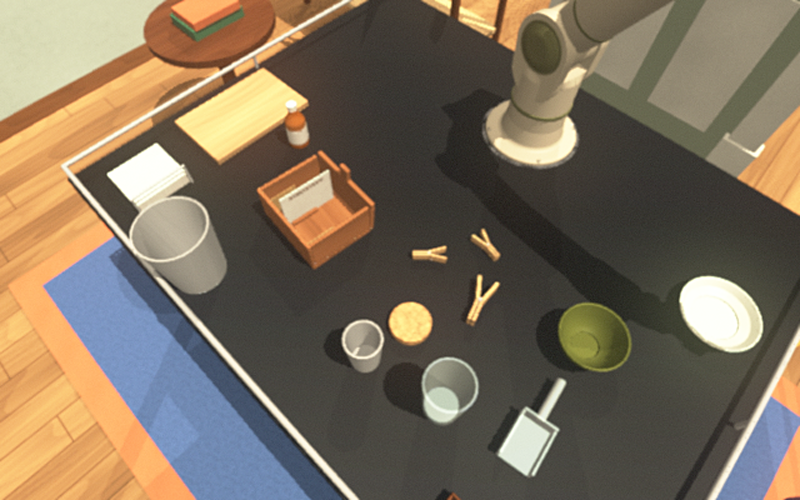

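View pics/top0.png

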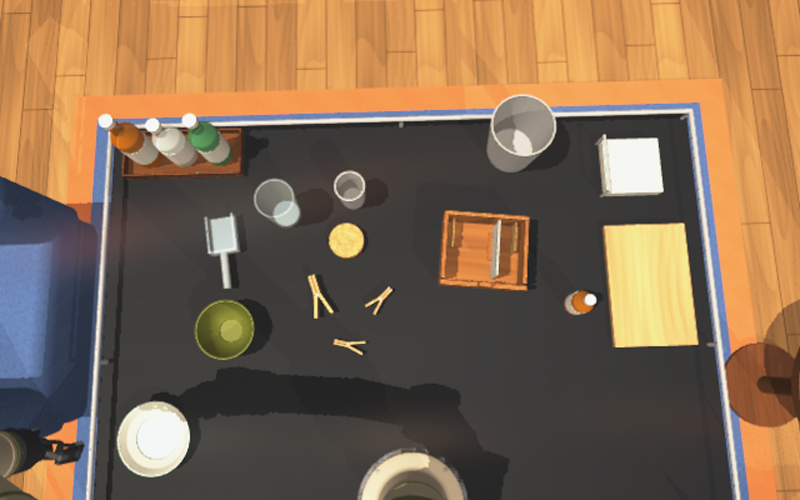

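```bash
python3 - <<'E'
import cv2,pickle,numpy as np
T=[]
for n,x,y in(("scene",203,122),("top",340,160),("scene",315,195),("top",225,213)):
    im=pickle.load(open(n+"0.pkl","rb"))["image"][y:y+75,x:x+100,::-1]
    im=cv2.resize(im,(400,300),interpolation=cv2.INTER_NEAREST)
    im=np.clip(im*1.3,0,255).astype(np.uint8)
    for k in range(0,100,10):
        cv2.putText(im,str(x+k),(4*k,8),0,.3,(255,255,0));cv2.line(im,(4*k,10),(4*k,14),(255,255,0))
        if k<75: cv2.putText(im,str(y+k),(0,4*k+4),0,.3,(0,255,255))
    T.append(im)
cv2.imwrite("pics/m.png",np.vstack([np.hstack(T[:2]),np.hstack(T[2:])]))
E
```

```text
(no output)
```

View pics/m.png

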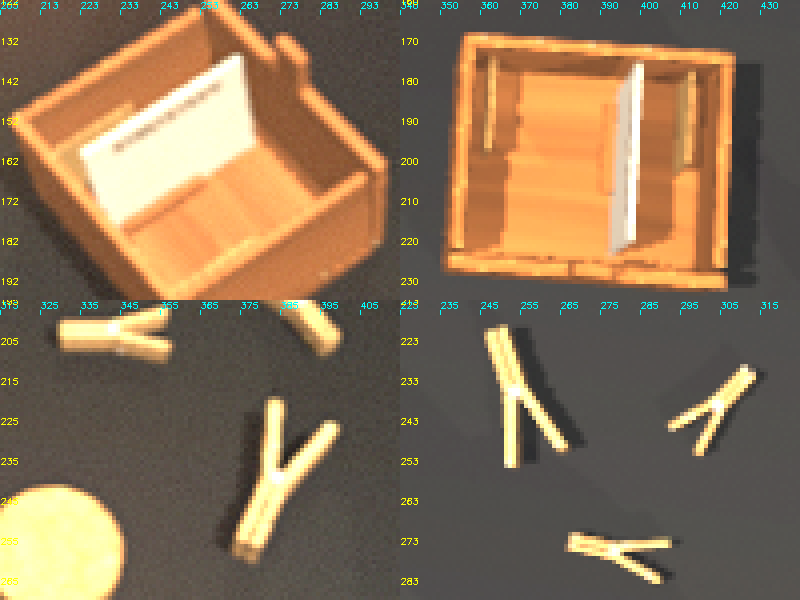

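```bash
python3 - <<'E'
import pickle,numpy as np
from h import *
np.set_printoptions(precision=1,suppress=True)
s=pickle.load(open("scene0.pkl","rb"));t=pickle.load(open("top0.pkl","rb"))
print("card top front",tri(s,[(262.7,135.3)],t,[(398,220)]))
print("card top rear",tri(s,[(223.5,159)],t,[(399.5,176.2)]))
print("top z90 corners RL RR",onz(t,[(356.2,168.7),(423.7,173.2)],90),"front z93 FL FR",onz(t,[(350.7,227),(421.7,232)],93))
print("scene RR, FL",onz(s,[(206.2,151.5)],90),onz(s,[(299.7,162)],93))
print("tri RR FL",tri(s,[(206.2,151.5),(299.7,162)],t,[(423.7,173.2),(350.7,227)]))
print("tab scene",onz(s,[(273.5,132),(279,135.5)],122))
for n,c,p in(("t",t,[(253.75,236),(249.2,220),(252.7,254.5),(265.7,250.5)]),("s",s,[(384.5,239.5),(376.2,256.2),(383.7,220),(398.7,227)])): print(n,onz(c,p,30))
# clip by mask
for n,c,roi in(("t",t,(235,215,272,262)),("s",s,(368,215,405,265))):
    x0,y0,x1,y1=roi; im=c["image"][y0:y1,x0:x1].astype(int)
    m=((im[...,0]>110)&(im[...,0]-im[...,2]>30)); yx=np.argwhere(m)
    print(n,m.sum(),"long ends", x0+yx[:,1].min(),x0+yx[:,1].max(),y0+yx[:,0].min(),y0+yx[:,0].max())
E
```

```text
card top front [[ 519.2 -212.3  103.5    0.5]]
card top rear [[ 648.5 -224.1  106.4    1. ]]
top z90 corners RL RR [[ 678.3  -99.2   90. ]
 [ 658.9 -299.    90. ]] front z93 FL FR [[ 504.   -75.8   93. ]
 [ 483.8 -281.    93. ]]
scene RR, FL [[ 660.3 -291.3   90. ]] [[507.  -78.1  93. ]]
tri RR FL [[ 659.1 -299.3   82.4    4.1]
 [ 505.3  -77.3   91.6    3.6]]
tab scene [[ 499.6 -186.4  122. ]
 [ 497.6 -166.4  122. ]]
t [[491.9 215.2  30. ]
 [541.3 229.   30. ]
 [436.1 218.5  30. ]
 [447.1 179.2  30. ]]
s [[497.4 220.4  30. ]
 [548.4 234.2  30. ]
 [454.2 183.2  30. ]
 [442.9 224.8  30. ]]
t 237 long ends 246 266 219 254
s 377 long ends 373 399 219 260
```

```bash
python3 - <<'E'
import pickle,numpy as np
from h import *
np.set_printoptions(precision=1,suppress=True)
s=pickle.load(open("scene0.pkl","rb"));t=pickle.load(open("top0.pkl","rb"))
o=lambda p:np.array(p)-.5
print("card top front,rear",tri(s,o([(262.7,135.3),(223.5,159)]),t,o([(398,220),(399.5,176.2)])))
print("RL RR",onz(t,o([(356.2,168.7),(423.7,173.2)]),90),"FL FR",onz(t,o([(350.7,227),(421.7,232)]),93))
print("tri RR FL",tri(s,o([(206.2,151.5),(299.7,162)]),t,o([(423.7,173.2),(350.7,227)])))
print("tab scene",onz(s,o([(273.5,132),(279,135.5)]),122))
T=o([(253.75,236),(249.2,220),(252.7,254.5),(265.7,250.5)]);S=o([(384.5,239.5),(376.2,256.2),(383.7,220),(398.7,227)])
print(onz(t,T,30));print(onz(s,S,30)); print(tri(s,S[[0,1,3,2]],t,T))
E
```

```text
card top front,rear [[ 520.7 -210.9  107.9    1.2]
 [ 649.5 -222.4  111.     2.4]]
RL RR [[ 679.9  -97.7   90. ]
 [ 660.5 -297.6   90. ]] FL FR [[ 505.5  -74.4   93. ]
 [ 485.2 -279.6   93. ]]
tri RR FL [[ 660.1 -297.3   87.1    2.7]
 [ 506.8  -76.3   96.     5.3]]
tab scene [[ 499.3 -188.7  122. ]
 [ 497.4 -168.7  122. ]]
[[493.5 216.7  30. ]
 [542.9 230.5  30. ]
 [437.6 220.   30. ]
 [448.6 180.7  30. ]]
[[497.2 218.6  30. ]
 [548.2 232.5  30. ]
 [454.  181.3  30. ]
 [442.7 223.   30. ]]
[[494.2 217.6  23.7   0.1]
 [544.3 231.5  21.3   0.8]
 [438.1 221.4  21.4   0.3]
 [449.6 180.7  22.7   2. ]]
```

Emit:
{"name": "apply_moves", "arguments": {
  "plan": [
    [[32, -30, 0, 0, 0, 5, 1], [32, -30, 0, 0, 0, 5, 1], [32, -30, 0, 0, 0, 5, 1], [32, -30, 0, 0, 0, 5, 1], [32, -30, 0, 0, 0, 5, 1], [32, -30, 0, 0, 0, 5, 1], [32, -30, 0, 0, 0, 5, 1], [32, -30, 0, 0, 0, 5, 1], [32, -30, 0, 0, 0, 5, 1], [31, -60, 0, 0, 0, 10.5, 0.7], [31, -60, 0, 0, 0, 10.5, 0.7], [31, -60, 0, 0, 0, 10.5, 0.7], [31, -60, 0, 0, 0, 10.5, 0.7], [31, -60, 0, 0, 0, 10.5, 0.7], [31, -60, 0, 0, 0, 10.5, 0.7], [29.5, -87.8, 0, 0, 0, 10.5, 0.7], [29.5, -87.8, 0, 0, 0, 10.5, 0.7], [29.5, -87.8, 0, 0, 0, 10.5, 0.7], [29.5, -87.8, 0, 0, 0, 10.5, 0.7], [29.5, -87.8, 0, 0, 0, 10.5, 0.7]]
  ]
}}

```text
clock: 2.1
eef_pos: [495.5, -154.4, 231.3]
tool_rot: [-0.0, 0.048, 0.999, 0.0]
ft_force: [0.8, 1.0, -0.6]
width: 0.703
finger_force: 0.0
```

Emit:
{"name": "apply_moves", "arguments": {
  "plan": [
    [[0, 0, 0, 0, 0, 0, 0.7], [0, 0, 0, 0, 0, 0, 0.7], [0, 0, 0, 0, 0, 0, 0.7]]
  ]
}}

```text
clock: 2.4
eef_pos: [496.1, -151.3, 231.1]
tool_rot: [-0.0, 0.047, 0.999, 0.0]
ft_force: [-1.1, 0.5, -0.3]
width: 0.699
finger_force: 0.0
```

Emit:
{"name": "apply_moves", "arguments": {
  "plan": [
    [[0, -3, 0, 0, 0, 0, 0.7], [0, -3, -4, 0, 0, 0, 0.7], [0, -3, -9, 0, 0, 0, 0.7], [0, -3, -9, 0, 0, 0, 0.7], [0, -3, -9, 0, 0, 0, 0.7]]
  ]
}}

```text
clock: 2.9
eef_pos: [496.0, -180.9, 141.4]
tool_rot: [-0.001, 0.047, 0.999, 0.0]
ft_force: [-0.4, -0.5, 0.8]
width: 0.697
finger_force: 0.0
```

```bash
cat > look.py <<'E'
import sys,cv2,pickle,numpy as np
from station import cams,status
def look(tag,wins,z=4,names=("scene","top")):
    cs={n:cams.camera(n) for n in names}
    pickle.dump(cs,open(tag+".pkl","wb")); T=[]
    for n,x,y in wins:
        w,h=400//z,(300 if len(wins)>2 else 500)//z
        im=cv2.resize(cs[n]["image"][y:y+h,x:x+w,::-1],(w*z,h*z),interpolation=cv2.INTER_NEAREST)
        im=np.clip(im*1.3,0,255).astype(np.uint8)
        for k in range(0,w,10): cv2.putText(im,str(x+k),(z*k,8),0,.3,(255,255,0))
        for k in range(0,h,10): cv2.putText(im,str(y+k),(0,z*k+4),0,.3,(0,255,255))
        T.append(im)
    cv2.imwrite(f"pics/{tag}.png",np.hstack(T)); print(status.get_state()["eef_pos"])
    return cs
E
python3 -c "
from look import *
look('a',[('scene',215,90),('top',340,120)])"
```

```text
[ 497.32287386 -181.87877987  143.23234507]
```

View pics/a.png

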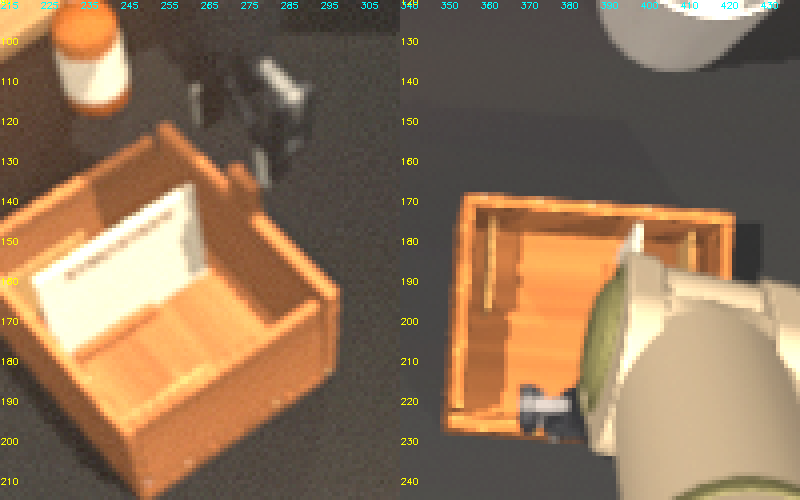

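```bash
python3 - <<'E'
import pickle,numpy as np
from h import *
c=pickle.load(open("a.pkl","rb"))["scene"]
v=np.array([.0958,.9954,0]);p=np.array([496.5,-181,148])
print("tips",proj(c,[p+30*v,p-30*v]))
b=np.array([499.5,-181,123])
print("tab top corners inner",proj(c,[b+14*v+[5,0,0],b-14*v+[5,0,0],b+14*v-[5,0,0],b-14*v-[5,0,0]]))
print("flap top at tab inner",proj(c,[b+14*v+[5,0,-30],b-14*v+[5,0,-30]]))
E
```

```text
tips [[281.76215533 132.52824861]
 [268.16586056 119.63931917]]
tab top corners inner [[276.623721   136.80071392]
 [270.40731394 130.80917782]
 [279.2950026  134.76878519]
 [273.07211213 128.81996497]]
flap top at tab inner [[277.4695011  143.82461838]
 [271.39413383 137.90364608]]
```

Emit:
{"name": "apply_moves", "arguments": {
  "plan": [
    [[0, 0, -2, 0, 0, 0, 0.6], [0, 0, -4, 0, 0, 0, 0.6], [0, 0, -4.2, 0, 0, 0, 0.6], [0, 0, -4.2, 0, 0, 0, 0.3], [0, 0, -4.2, 0, 0, 0, 0.2], [0, 0, -4.2, 0, 0, 0, 0.1], [0, 0, -4.2, 0, 0, 0, 0.1], [0, 0, -4.2, 0, 0, 0, 0.1], [0, 0, -4.2, 0, 0, 0, 0.1]]
  ]
}}

```text
clock: 3.9
eef_pos: [497.6, -179.3, 101.6]
tool_rot: [0.001, 0.046, 0.999, 0.001]
ft_force: [0.1, 12.2, 10.9]
width: 0.307
finger_force: 58.9
```

Emit:
{"name": "apply_moves", "arguments": {
  "plan": [
    [[-0.5, 0.05, -0.05, -0.3, -3, 0, 0.1], [-1.0, 0.1, -0.15, -0.6, -6.3, 0, 0.1], [-1.5, 0.15, -0.25, -0.9, -9, 0, 0.1], [-1.95, 0.2, -0.4, -1.2, -12, 0, 0.1], [-2.4, 0.23, -0.55, -1.4, -15, 0, 0.1], [-2.8, 0.27, -0.7, -1.7, -17.8, 0, 0.1], [-3.25, 0.3, -0.9, -2, -20.6, 0, 0.1], [-3.65, 0.35, -1.1, -2.3, -23.4, 0, 0.1], [-4.1, 0.4, -1.35, -2.5, -26.5, 0, 0.1], [-4.45, 0.43, -1.6, -2.8, -29.5, 0, 0.1], [-4.85, 0.46, -1.88, -3.1, -32, 0, 0.1], [-4.85, 0.46, -1.88, -3.1, -32, 0, 0.1], [-4.85, 0.46, -1.88, -3.1, -32, 0, 0.1]]
  ]
}}

```text
clock: 5.2
eef_pos: [446.1, -173.9, 79.7]
tool_rot: [0.192, 0.038, 0.98, -0.026]
ft_force: [-1.8, -5.9, -15.2]
width: 0.31
finger_force: 62.8
```

Emit:
{"name": "apply_moves", "arguments": {
  "plan": [
    [[0, 0, 0, 0, 0, 0, 0.6], [0, 0, 0, 0, 0, 0, 0.9], [0, 0, 0, 0, 0, 0, 0.9], [0, 0, 0, 0, 0, 0, 0.9], [0, 0, 0, 0, 0, 0, 0.9], [0, 0, 0, 0, 0, 0, 0.9], [0, 0, 2, 0, 0, 0, 0.9], [0, 0, 6, 0, 0, 0, 0.9], [0, 0, 10, 0, 0, 0, 0.9], [0, 0, 14, 0, 0, 0, 0.9], [0, 0, 15, 0, 0, 0, 0.9], [0, 0, 15, 0, 0, 0, 0.9], [0, 0, 15, 0, 0, 0, 0.9]]
  ]
}}

```text
clock: 6.5
eef_pos: [443.1, -182.0, 224.1]
tool_rot: [0.187, 0.043, 0.981, -0.033]
ft_force: [-0.6, -1.4, 0.5]
width: 0.902
finger_force: 0.0
```

```bash
python3 -c "
from look import *
look('b',[('scene',215,90),('top',340,140)])
s=status.get_state();print(s['joint_pos'],s['tool_rot'],s['ft_force'])"
```

```text
[ 443.62200692 -182.69305087  225.30247961]
[ 0.89876823  0.28541703 -0.74338481  2.38449943  0.91404702  0.24534719
  0.8337381 ] [ 0.18857251  0.04405727  0.98051168 -0.03310922] [ 0.75509281 -1.26816185  0.04498721]
```

View pics/b.png

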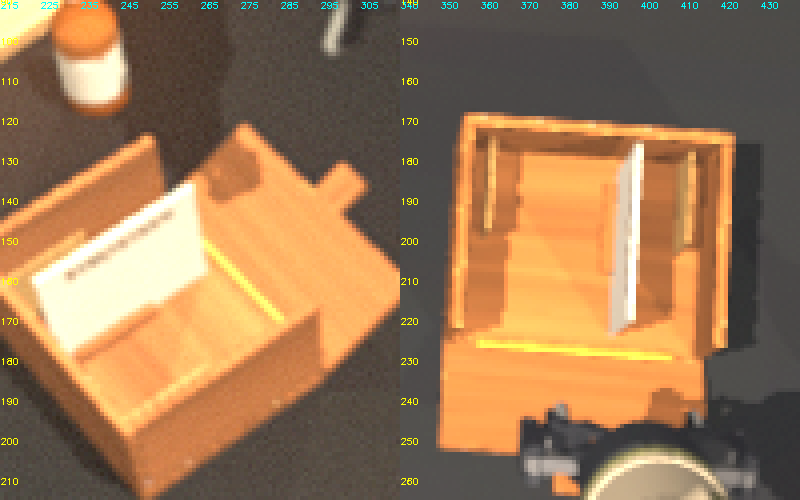

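```bash
python3 - <<'E'
from scipy.spatial.transform import Rotation as R
import numpy as np
from station import status
q=status.get_state()["tool_rot"];r=R.from_quat(np.roll(q,-1))
print(r.as_matrix())
for yaw in(16.5,):
    t=R.from_euler("z",yaw,degrees=True)*R.from_quat([0,1,0,0])
    print((t*r.inv()).as_rotvec(degrees=True))
# mask-based clip check
import pickle
from h import *
for n,c,roi in(("t",pickle.load(open("top0.pkl","rb")),(235,215,272,262)),("s",pickle.load(open("scene0.pkl","rb")),(368,215,405,265))):
    x0,y0,x1,y1=roi; im=c["image"][y0:y1,x0:x1].astype(int)
    yx=np.argwhere((im[...,0]>110)&(im[...,0]-im[...,2]>30))
    P=onz(c,np.c_[yx[:,1]+x0,yx[:,0]+y0],22)[:,:2]
    w,V=np.linalg.eigh(np.cov(P.T));v=V[:,1]*np.sign(V[0,1]);m=P.mean(0);a=(P-m)@v
    print(n,m,np.degrees(np.arctan2(v[1],v[0])),a.min(),a.max(),"end",m+v*a.max(),m+v*a.min())
E
```

```text
[[-0.92499873  0.09888432  0.36687769]
 [ 0.07391037  0.99392547 -0.08154394]
 [-0.37271249 -0.04831197 -0.92668838]]
[ 0.66202236 22.1962944  21.37576506]
t [491.11435218 216.34826498] 18.52711673957028 -51.62103307443116 55.36230372229603 end [543.60741462 233.93982744] [442.16866297 199.94550414]
s [493.89660437 217.37260905] 17.592435544109872 -55.86928310974642 62.14929167623342 end [553.13920971 236.15686226] [440.64029524 200.48645102]
```

Emit:
{"name": "apply_moves", "arguments": {
  "plan": [
    [[2, 4, 0, 0.2, 5.5, 5.5, 1], [2, 9, 0, 0.3, 11.1, 11, 1], [2, 14, 0, 0.5, 16.6, 16.5, 1], [2, 18, 0, 0.6, 22.2, 22, 1], [2, 22, 0, 0.6, 22.2, 22, 1], [2, 26, 0, 0.6, 22.2, 22, 1], [2, 30, 0, 0.6, 22.2, 22, 1], [2, 34, 0, 0.6, 22.2, 22, 1], [1.4, 37, 0, 0.6, 22.2, 22, 1], [1.4, 38.9, -3, 0.6, 22.2, 22, 1], [1.4, 38.9, -7, 0.6, 22.2, 22, 1], [1.4, 38.9, -11, 0.6, 22.2, 22, 1], [1.4, 38.9, -14.5, 0.6, 22.2, 22, 1], [1.4, 38.9, -14.5, 0.6, 22.2, 22, 1], [1.4, 38.9, -14.5, 0.6, 22.2, 22, 1], [1.4, 38.9, -14.5, 0.6, 22.2, 22, 1]]
  ]
}}

```text
clock: 8.2
eef_pos: [457.8, 206.8, 79.7]
tool_rot: [-0.0, -0.149, 0.989, 0.0]
ft_force: [-0.3, -0.5, 0.4]
width: 1.002
finger_force: 0.0
```

```bash
python3 -c "
from look import *
from h import *
c=look('c',[('scene',335,180),('scene',260,110)])
s=status.get_state();print(s['joint_pos'],s['tool_rot'],s['ft_force'])
print(proj(c['scene'],[s['eef_pos']]))"
```

```text
[458.03271223 206.44235971  79.88682252]
[-0.0076217   0.69387476 -0.77646093  2.19573499  0.89874467  0.60859364
  0.41522306] [ 1.59276681e-04 -1.49042383e-01  9.88830630e-01  5.71775150e-04] [ 0.17107848  0.04611492 -0.10660206]
[[393.2552574  217.48104402]]
```

View pics/c.png

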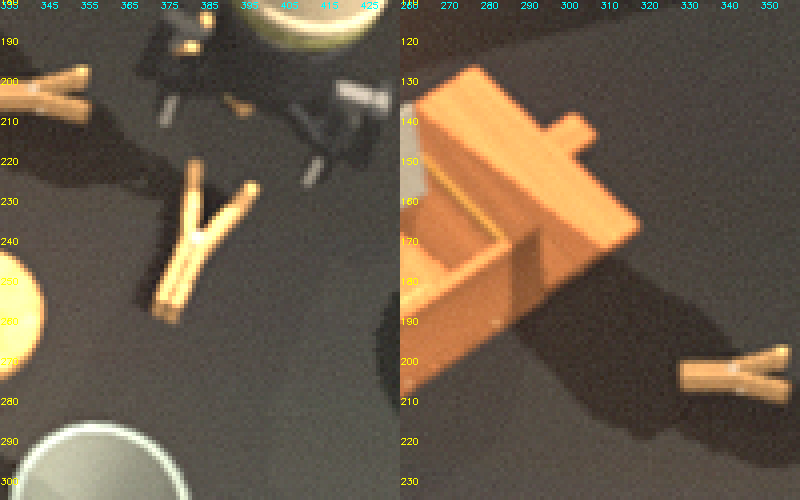

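```bash
python3 - <<'E'
from h import *; import pickle
np.set_printoptions(precision=1,suppress=True)
d=pickle.load(open("c.pkl","rb"));s=d["scene"];t=d["top"]
h=np.array([506,-181.8,8]);u=np.array([.9954,-.0958,0]);v=np.array([.0958,.9954,0])
for a in(1.57,1.4,1.2):
    w=-np.sin(a)*u+np.cos(a)*np.array([0,0,1]);n=np.cos(a)*u+np.sin(a)*np.array([0,0,1])
    print(a,"tab end upper corners",proj(s,[h+115*w+5*n+14*v,h+115*w+5*n-14*v]).ravel(),"flap L corner",proj(s,[h+85*w+5*n+100*v]).ravel())
print("small clips",onz(pickle.load(open("top0.pkl","rb")),[(309,230),(292,245),(299,252),(268,273),(292,274),(288,283)],20)[:,:2])
g=np.array([458,206.4]);y=np.array([-.2924,.9563]);x=np.array([.9563,.2924])
print("fingers",g+57*y,g-57*y)
print("pads centre on scene z=20",proj(s,[np.r_[g,20],np.r_[g+40*x,20]]))
E
```

```text
1.57 tab end upper corners [308.5 141.6 302.7 136.2] flap L corner [319.5 164. ]
1.4 tab end upper corners [307.9 137.9 302.  132.5] flap L corner [319.1 161.5]
1.2 tab end upper corners [306.  134.3 300.  128.8] flap L corner [317.7 159.1]
small clips [[506.7  47.3]
 [462.3 100.1]
 [440.4  79.2]
 [379.9 174. ]
 [375.  101.6]
 [348.6 114.1]]
fingers [441.3 260.9] [474.7 151.9]
pads centre on scene z=20 [[389.  228. ]
 [383.4 240.2]]
```

Emit:
{"name": "apply_moves", "arguments": {
  "plan": [
    [[0, 0, -3, 0, 0, 0, 1], [0, 0, -6, 0, 0, 0, 1], [0, 0, -7.4, 0, 0, 0, 1], [0, 0, -7.4, 0, 0, 0, 0.8], [0, 0, -7.4, 0, 0, 0, 0.6], [0, 0, -7.4, 0, 0, 0, 0.5], [0, 0, -7.4, 0, 0, 0, 0.4], [0, 0, -7.4, 0, 0, 0, 0.3], [0, 0, -7.4, 0, 0, 0, 0.2], [0, 0, -7.4, 0, 0, 0, 0.1], [0, 0, -7.4, 0, 0, 0, 0], [0, 0, -7.4, 0, 0, 0, 0], [0, 0, -7.4, 0, 0, 0, 0], [0, 0, -7.4, 0, 0, 0, 0], [0, 0, -7.4, 0, 0, 0, 0]]
  ]
}}

```text
clock: 9.8
eef_pos: [457.8, 205.7, 6.1]
tool_rot: [-0.0, -0.149, 0.989, -0.0]
ft_force: [-0.7, -3.2, 14.1]
width: 0.16
finger_force: 59.5
```

```bash
python3 -c "
from look import *
c=look('d',[('scene',340,190),('top',210,190)])
s=status.get_state();print(s['tool_rot'],s['ft_force'],s['width'],s['finger_force'])"
```

```text
[457.82818551 205.67400421   6.11065308]
[-1.28721655e-06 -1.48978094e-01  9.88840495e-01 -4.93900676e-05] [-1.34909653 -2.64187872 14.49462309] 0.16039473423436423 59.52295482158661
```

View pics/d.png

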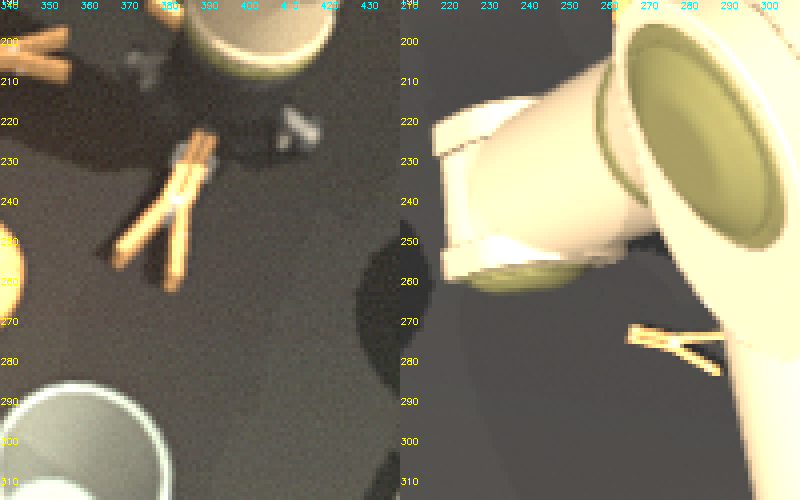

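```bash
python3 - <<'E'
from h import *; import pickle
np.set_printoptions(precision=1,suppress=True)
s=pickle.load(open("d.pkl","rb"))["scene"]
P=onz(s,np.array([(384.5,240),(369.5,255),(382.5,261.5)])-.5,26)[:,:2];print(P)
m=(P[1]+P[2])/2;d=m-P[0];print("yaw",np.degrees(np.arctan2(d[1],d[0])),np.hypot(*d),"from TCP",P[0]-[457.8,205.7], m-[457.8,205.7])
E
```

```text
[[496.4 218.8]
 [555.8 217.5]
 [546.6 252.4]]
yaw 16.435324350186082 57.09229596859 from TCP [38.6 13.1] [93.4 29.2]
```

Emit:
{"name": "apply_moves", "arguments": {
  "plan": [
    [[0, 0, 0.5, 0, 0, 0, 0], [0, 0, 1.5, 0, 0, 0, 0], [0, 0, 4, 0, 0, 0, 0], [0, 0, 8, 0, 0, 0, 0], [0, 0, 12, 0, 0, 0, 0], [-0.5, -4, 13, 0, 0, -2, 0], [-0.5, -8, 13, 0, 0, -5, 0], [-0.5, -12, 13, 0, 0, -8, 0], [-0.5, -16, 13, 0, 0, -12, 0], [-0.5, -20, 13, 0, 0, -16, 0], [-0.5, -24, 13, 0, 0, -20, 0], [-1, -28, 13, 0, 0, -22.4, 0], [-2, -32, 13, 0, 0, -22.4, 0], [-3.5, -36, 13, 0, 0, -22.4, 0], [-5, -39, 13, 0, 0, -22.4, 0], [-5, -40.5, 13, 0, 0, -22.4, 0], [-5, -40.5, 13, 0, 0, -22.4, 0], [-5, -40.5, 13, 0, 0, -22.4, 0]]
  ]
}}

```text
clock: 11.7
eef_pos: [407.2, -198.6, 134.9]
tool_rot: [-0.001, 0.046, 0.999, 0.001]
ft_force: [0.5, -0.6, -0.7]
width: 0.159
finger_force: 58.7
```

Emit:
{"name": "apply_moves", "arguments": {
  "plan": [
    [[0, -0.2, -3, 0, 0, 0, 0], [0, -0.2, -6, 0, 0, 0, 0], [0, -0.2, -8.4, 0, 0, 0, 0], [0, -0.2, -8.4, 0, 0, 0, 0], [0, -0.2, -8.4, 0, 0, 0, 0], [0, -0.2, -8.4, 0, 0, 0, 0]]
  ]
}}

```text
clock: 12.3
eef_pos: [407.8, -200.3, 51.5]
tool_rot: [-0.0, 0.045, 0.999, 0.001]
ft_force: [0.3, 0.1, -0.8]
width: 0.157
finger_force: 58.8
```

```bash
python3 -c "
from look import *
c=look('e',[('scene',235,80),('top',350,170)])
s=status.get_state();print(s['tool_rot'],s['ft_force'],s['width'],s['joint_pos'])"
```

```text
[ 407.66721524 -200.84186601   51.52179001]
[-2.81878226e-04  4.55525122e-02  9.98961823e-01  4.07155078e-04] [ 0.57527373 -0.07489815 -0.26183033] 0.15775505497843187 [ 0.74264226  0.66963647 -0.58931895  2.32270894  1.00028179  0.42151955
  0.7813327 ]
```

View pics/e.png

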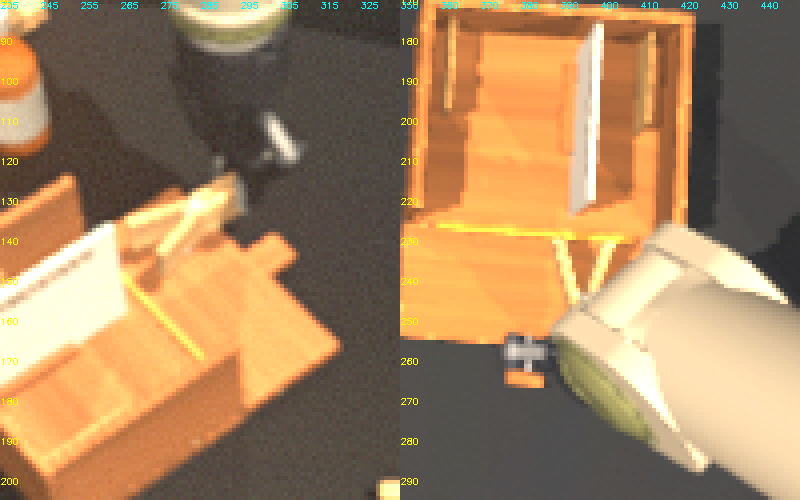

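```bash
python3 - <<'E'
from h import *; import pickle
np.set_printoptions(precision=1,suppress=True)
d=pickle.load(open("e.pkl","rb"));t=d["top"];s=d["scene"]
im=t["image"].astype(int)
for y in(180,190,200,210,216,218,219,220,221,222): 
    r=im[y,388:408].sum(1)//3; print(y,r)
u=np.array([.9958,-.0915]);v=np.array([.0915,.9958]);T=np.array([407.7,-200.6])
for n,p,z in(("tips,pin",[(389.5,228.75),(403.2,229.5),(395.5,244.5)],75),("card front/rear top",[(398,220),(399.5,176.2)],106)):
    X=onz(t,np.array(p)-.5,z)[:,:2];print(n,X,"tool u,v:",(X-T)@np.c_[u,v])
print("scene expected pin/tips",proj(s,[np.r_[T+40.5*u+v,75],np.r_[T+90*u+22*v,75],np.r_[T+90*u-20*v,75]]), "card front top/bottom",proj(s,[(520.7,-210.9,106),(520.7,-210.9,8)]))
E
```

```text
180 [143 145 144 144 147 147 139 137 149 159 193 213 164  89  88  80  72  71
  71  69]
190 [140 141 134 132 140 139 145 157 158 146 219 229  91  91  91  92  92  92
  93  93]
200 [139 128 127 141 141 152 157 158 155 191 224 191  86  87  85  86  86  86
  85  85]
210 [145 145 146 146 155 159 157 158 150 221 233 128  96  93  93  93  93  92
  91  91]
216 [140 140 140 138 148 157 157 156 171 212 201  96  96  96  94  92  85  84
  84  84]
218 [144 145 145 142 148 156 157 156 172 214 204 103 102 102 101 101 100  97
  91 106]
219 [143 143 143 141 147 157 156 156 167 204 191 103 104 103 102 102 102 103
 105 109]
220 [144 143 143 140 147 156 156 156 153 151 137 103 103 102 102 111 123 123
 134 142]
221 [148 148 148 143 147 156 155 151 137 111 103 103 112 122 121 137 152 152
 152 148]
222 [148 153 154 147 145 152 145 128 116 127 125 124 140 153 152 151 151 151
 151 150]
tips,pin [[ 499.3 -189.5]
 [ 495.9 -229.7]
 [ 452.5 -204.6]] tool u,v: [[ 90.2  19.4]
 [ 90.5 -20.9]
 [ 45.    0.1]]
card front/rear top [[ 520.5 -210.7]
 [ 649.8 -222.4]] tool u,v: [[113.3   0.2]
 [243.    0.4]]
scene expected pin/tips [[283.8 129.9]
 [274.9 142.8]
 [266.  134.2]] card front top/bottom [[262.5 135.3]
 [266.1 156.7]]
```

Emit:
{"name": "apply_moves", "arguments": {
  "plan": [
    [[0.7, 0.0, 0, 0, 0, 0, 0], [1.4, -0.1, 0, 0, 0, 0, 0], [2.1, -0.1, 0, 0, 0, 0, 0], [2.8, -0.2, 0, 0, 0, 0, 0], [3.5, -0.2, 0, 0, 0, 0, 0], [4.0, -0.3, 0, 0, 0, 0, 0], [4.3, -0.3, 0, 0, 0, 0, 0], [4.3, -0.3, 0, 0, 0, 0, 0], [4.3, -0.3, 0, 0, 0, 0, 0], [4.3, -0.3, 0, 0, 0, 0, 0]]
  ]
}}

```text
clock: 13.4
eef_pos: [449.7, -203.7, 50.4]
tool_rot: [-0.001, 0.045, 0.999, 0.001]
ft_force: [0.4, -0.4, -0.1]
width: 0.159
finger_force: 58.8
```

```bash
python3 -c "
from look import *
c=look('f',[('scene',225,90),('top',350,170)])
s=status.get_state();print(s['tool_rot'],s['ft_force'],s['width'])"
```

```text
[ 449.80226383 -203.82501371   50.43438203]
[-1.28955538e-03  4.55487382e-02  9.98961082e-01  6.36808153e-04] [0.310844   0.64993378 0.3141765 ] 0.15806368296159112
```

View pics/f.png

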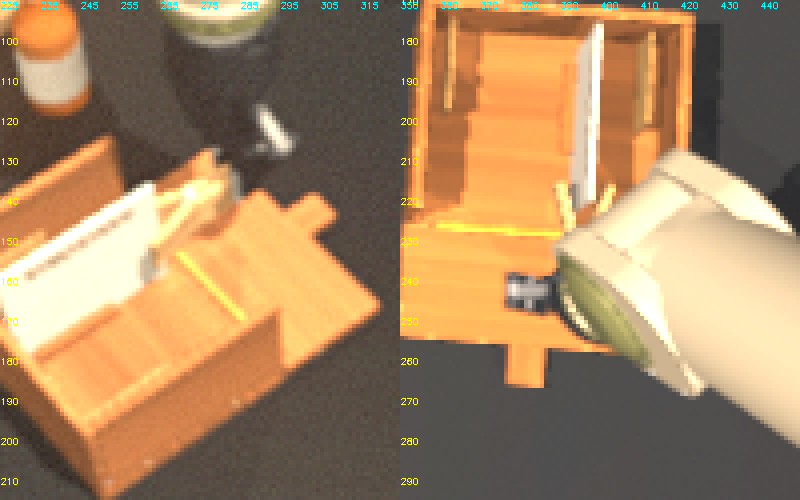

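```bash
python3 - <<'E'
from h import *; import pickle
np.set_printoptions(precision=1,suppress=True)
d=pickle.load(open("f.pkl","rb"));t=d["top"]
u=np.array([.9958,-.0915]);v=np.array([.0915,.9958]);T=np.array([449.8,-203.8])
X=onz(t,np.array([(389.7,216),(402.7,216.2)])-.5,75)[:,:2];C=onz(t,[(397.4,219.5)],106)[:,:2]
print((X-T)@np.c_[u,v],(C-T)@np.c_[u,v])
E
```

```text
[[ 85.9  19.6]
 [ 87.7 -18.8]] [[71.  -0.1]]
```

```bash
python3 -c "
from station import robot;print(robot.job_done())"
```

```text
the job is handed in; nothing more can be done
None
```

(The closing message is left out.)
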